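# Turn a transformer pins-up into the tinning jig

## Robot

A 7-joint arm with a two-finger parallel gripper is mounted at the origin on a cart in front of the work surface, level with it; the furniture and walls round the work are solid. World frame = base frame: x ahead of the robot, y to its left, z up, the work surface at z = 0. Lengths are in m, angles in rad, forces in N, time in s.
With the tool pointing down it reaches from about 0.425 to 0.875 m from the base axis. Payload 4.7 kg.
Tool frame: the origin (TCP) lies at the very end of the fingers, on their centre line; the grasp point (between the pads) lies behind it (ctrl.tcp_to_grasp is the z of the grasp point in the tool frame, in m); z points along the fingers, y is the line along which they close (so a half turn about z gives the same grasp; the last joint's range is limited). The gripper opens to 87 mm and grips with 3 to 60 N. Pads are 19 mm wide; open, the fingers measure 117 mm over their backs; the gripper's body (75 mm by 190 mm) begins 51 mm behind the grasp point.
Start: joints at [-1.135, 0.321, -0.07, 1.45, 0.023, 1.371, -0.057], TCP at [0.266, 0.593, 0.223] pointing down, gripper open.
Joint ranges: [-2.86, 2.86], [-0.3, 2.09], [-1.38, 1.24], [0.06, 2.45], [-1.56, 4.7], [0.09, 2.05], [-2.69, 2.69]. Speed limits (rad/s): [2.57, 2.57, 3.14, 3.14, 3.14, 3.14, 3.14].

## Interface

Orientations are given as a rotation vector (axis times angle).
In Python, from bench import ctrl gives the robot as it stands.
- The arm moves only by the tool step_arm, never from a script. Its argument "targets" is a list of rows, each a list of 7 numbers: the shift along the world's x, y, z in cm, then the turn, a rotation vector about the world's x, y, z in degrees, then the opening, from 0 (shut) to 1 (fully open). A call has exactly 5 rows; each row shifts and turns the commanded pose from where the row before left it; what a row does not reach is not made up. A row lasts 1/12 s, in which the tool goes at most 41.7 mm and 7.16 degrees, less where a joint would pass 70% of its speed; a pose out of reach is approached as far as the arm can. A call with a gripper value outside its range is refused whole. The fingers move at their own pace and stop on an object; "force" is the grip in N (left out, the last holds). Time passes only in rows, so rows that do not move let the fingers close, or fill a call up. It gives the time, the measured TCP pose, the force, the opening and the grip force at its end, in the units of the state.
- ctrl.get_state(): the state, without advancing time (a new reading comes with each control period).
- ctrl.get_image(name): name is "side" or "top" or "wrist"; returns (picture, depth): 384x512x3 uint8, red, green, blue; 384x512 float32, m along the optical axis (not along the pixel's ray), 0 where there is no reading.
- ctrl.camera_params(name): a dict with "intrinsics" (3x3 intrinsics, pixels), "distortion" ([k1, k2, p1, p2, k3] as OpenCV has them; the pictures are not rectified), "rvec" (rotation vector, rad) and "tvec" (3), from world to camera coordinates, as OpenCV has them; the wrist camera has in their place "hand_eye" (4x4, takes a point from camera to tool coordinates, whose origin is the TCP and whose axes are the flange's). Camera axes: x right, y down, z forward; pixel columns grow to the right and rows downward; lengths in m; the calibration is good to about 2 mm. A picture is of the moment at which its call begins: read the wrist's pose just before it. camera_params takes no time and is no camera call.
- ctrl.close_job(): hands the job in; it is judged then, once.
The state is a dict: "time": time; "joint_positions": joint angles; "qd": joint speeds; "joint_torque": joint torques, N m; "position": TCP position; "tool_rot": TCP orientation; "ft_force": force on the tool from outside, world axes, zero at the start; "torque": the same for the moment, N m; "grip_width": opening from 0.0 (shut) to 1.0 (fully open); "grip_force": force on a finger pad.
Only numpy, scipy, OpenCV 4.12 (cv2) and the standard library are available. Lean on these libraries where they do the work, as an engineer would, in place of code of your own. Each camera call takes 0.05 s, during which the arm holds its last target. There are 200 camera calls.

## Task

The transformer standing on its pins on the bench is next for tinning. Turn it over in two goes: lay it on its side, let go and take a fresh grip, then set it gently upside down, pins up, in the free near part of the jig's channel. It must sit square with its core top right down on the channel floor, wholly inside the jig; leave the finished transformer and the other bench things where they are.

Things in the scene. Friction and masses are not known exactly. Their poses are not given: they have to be found in the camera images.
- transformer: the loose transformer to turn over, 50 (x) x 50 (y) x 48 (z) mm, about 0.35 kg: upright grey laminated core, brown winding, black bobbin. It stands on its pins. Origin: centre of its footprint at pin-tip level; x along the core, y across the winding, z from pins to core top (up at first; down when done, so that the origin is then on top). Either x end may lead
- transformer_done: an identical transformer, already upside down (its z down) in the far part of the jig's channel; to be left alone. Origin at the level of its pin tips, which are now on top. Fixed round the work: a dark green power box with terminals at the bench's front edge before the jig, a lamp whose arm rises in front of the robot, a radio chassis right of the jig: carry parts over, not past, them
- jig: tinning jig, fixed: plywood board 220 (x) x 86 (y) x 12 mm with two aluminium flats, 22 wide, 6 thick, along its whole length; between them a straight channel 27 mm wide, 6 deep, on the centre line. Origin: centre of the board's underside on the worktop; x along the channel, away from the robot; z up. Near end (x = -110 mm) open; a 12 mm strip closes the far end
- channel (a point): point on the channel floor at the jig's middle, 12 mm above its origin, same axes; the flats' tops are at z = 6 mm here. The finished transformer is centred at x = 70 mm, so x = -110 to 45 mm is free. An upside-down transformer stands with its core top on this floor, x along the channel with 3.5 mm play each side; its origin is then 48 mm, its core centre 21 mm, above the floor
- flux_tin: round yellow flux tin, 62 mm across and 21 mm high, closed, beyond the transformer; origin at the centre of its underside
- solder_reel: blue reel of solder, 60 mm across and 39 mm high, standing on its flange beyond the flux tin; origin at the centre of its underside
- tweezers: steel tweezers, 121 mm long, 12 mm wide, 8 mm high, lying on the bench to the left of the transformer; origin at the centre of their underside
- core_centre (a point): centre of that transformer's core, 27 mm from its origin along its z, same axes. The solid steel core is 50 (x) x 20 (y) x 42 (z) mm, z = 6 to 48 mm over the origin. Its two bare flat end faces (x = -25, +25 mm; 20 wide, 42 tall) are the best grip, also with a tilted hand
- winding_side (a point): middle of the transformer's y = +25 mm side. Two black flanges 36 (x) x 50 (y) x 2 mm, 14 to 16 and 38 to 40 mm over the origin along z, and the pin carriers (40 mm in x, 11.5 to 25 mm out in y, z = 5 to 16 mm) end flush at y = +-25 mm, so it lies steadily on either y side, core centre 25 mm up. Winding between them 34 x 47 mm. Pins at y = +-20 mm, 5 mm long

How it is judged:
On the way:
1. the transformer lies on its side, let go by the fingers (angle between transformer's own z axis and vertical between 1.3 and 1.85 rad and contact force between the fingers and transformer below 0.1 N and linear speed of transformer below 0.05 m/s), for 0.2 s.
At the end, for the whole second after the job is handed in: The transformer is at rest upside down (pins up, within 6 degrees) in the channel, nearer than the finished one: core top on the channel floor (3 mm), on the centre line (7 mm), in line with it (11 degrees), not overhanging the open near end; the finished one still stands pins up (angle between each of transformer, transformer_done's own z axis and vertical above 3.03 rad and z of transformer in the frame of channel between 0.045 and 0.051 m and y of transformer in the frame of channel between -0.007 and 0.007 m and x of transformer in the frame of channel between -0.087 and 0.025 m and angle between the x axis of transformer and the x axis of jig, either way round below 0.2 rad and linear speed of transformer below 0.02 m/s); the robot touches nothing.
It fails at once if the finished transformer is shifted by more than 15 mm (distance of transformer_done from where it was at the start of the episode above 0.015 m).
It fails at once if the transformer is rammed into the jig (more than 80 N between them) (contact force between transformer and jig above 80 N).
It fails at once if the transformer is dropped (out of the fingers and moving faster than 0.5 m/s, a fall of about 13 mm) (contact force between the fingers and transformer below 0.1 N and linear speed of transformer above 0.5 m/s).
It fails at once if the flux tin, the solder reel or the tweezers are shifted by more than 30 mm (distance of any of flux_tin, solder_reel, tweezers from where it was at the start of the episode above 0.03 m).
It also fails if it takes over 58 s, if anything falls off the work surface, if the arm or the gripper's body presses on something with over 40 N, if the wrist force passes 120 N, or if a joint passes its speed limit or range.

## Working session

There is one attempt and no reset: what is moved stays moved. The work goes in short steps, Python scripts to look and compute and a tool call to move; the robot and the scene stay as the last step left them, time stands still between calls to the robot, and variables do not carry over. Pictures are saved under pics/ and viewed, at most 10 in all, crops included, and the job is handed in when it is done.

Besides the shell and the picture viewer there is one more tool, called as name([rows], argument=value, ...), one row to a line, values as JSON. step_arm: Moves the arm, as the interface text tells. Its arguments: {"type":"object","properties":{"targets":{"type":"array"},"force":{"type":"number"}},"required":["targets"]}

```bash
mkdir -p pics; cat > h.py <<'E'
import numpy as np, cv2
from scipy.spatial.transform import Rotation as R
from bench import ctrl
def snap(name,fn):
    s=ctrl.get_state(); im,d=ctrl.get_image(name); p=ctrl.camera_params(name)
    if 'hand_eye' in p:
        T=np.eye(4);T[:3,:3]=R.from_rotvec(s['tool_rot']).as_matrix();T[:3,3]=s['position']
        C=T@np.array(p['hand_eye'])
    else:
        M=np.eye(4);M[:3,:3]=R.from_rotvec(np.ravel(p['rvec'])).as_matrix();M[:3,3]=np.ravel(p['tvec']);C=np.linalg.inv(M)
    cv2.imwrite('pics/'+fn+'.png',im[...,::-1])
    np.savez('pics/'+fn+'.npz',im=im,d=d,C=C,K=p['intrinsics'],D=np.ravel(p['distortion']))
def cloud(fn):
    z=np.load('pics/'+fn+'.npz'); d=z['d']; h,w=d.shape
    u,v=np.meshgrid(np.arange(w),np.arange(h))
    n=cv2.undistortPoints(np.stack([u,v],-1).reshape(-1,1,2).astype(float),z['K'],z['D']).reshape(h,w,2)
    P=np.concatenate([n*d[...,None],d[...,None]],-1)@z['C'][:3,:3].T+z['C'][:3,3]
    P[d<=0]=np.nan
    return P,z['im']
def onplane(fn,uv,zh):
    z=np.load('pics/'+fn+'.npz')
    n=cv2.undistortPoints(np.array(uv,float).reshape(-1,1,2),z['K'],z['D']).reshape(-1,2)
    r=np.c_[n,np.ones(len(n))]@z['C'][:3,:3].T; o=z['C'][:3,3]
    return o+r*((zh-o[2])/r[:,2])[:,None]
E
python3 - <<'E'
from h import *
for n in('top','side','wrist'): snap(n,n+'0')
s=ctrl.get_state();print(s['time'],s['position'],s['tool_rot'],s['grip_width'],ctrl.tcp_to_grasp)
a=[cv2.imread(f'pics/{n}0.png') for n in('top','side')]
cv2.imwrite('pics/top0b.png',cv2.resize(a[0],(800,600)))
print(ctrl.camera_params('wrist')['hand_eye'])
E
```

```text
0.15 [0.26598816 0.59262453 0.22171617] [-6.57598084e-01 -3.07176723e+00  2.29192419e-03] 0.9980596921492935 -0.0187
[[ 1.53639923e-03 -9.68982750e-01 -2.47123593e-01  6.75644386e-02]
 [ 9.99998626e-01  1.64247497e-03 -2.23098062e-04 -1.20903610e-04]
 [ 6.22072490e-04 -2.47122911e-01  9.68983942e-01 -1.61804670e-01]
 [ 0.00000000e+00  0.00000000e+00  0.00000000e+00  1.00000000e+00]]
```

View pics/top0b.png

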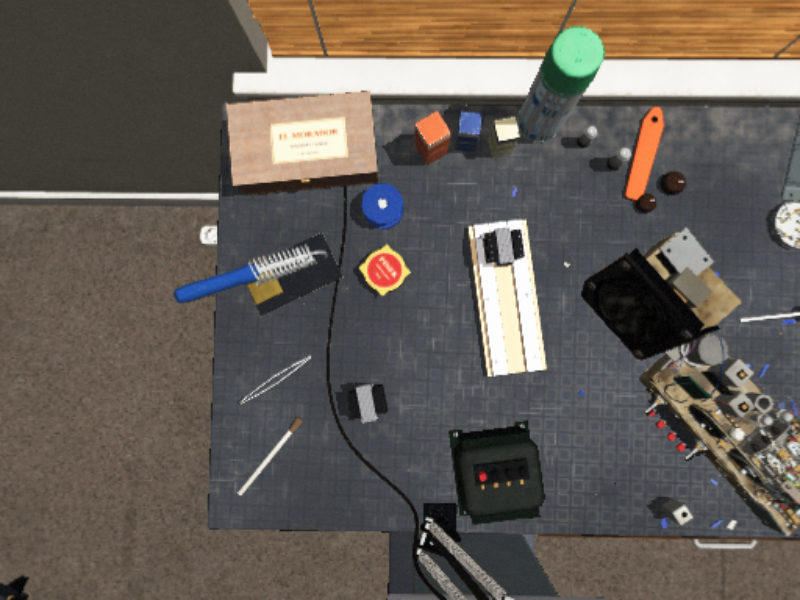

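View pics/side0.png

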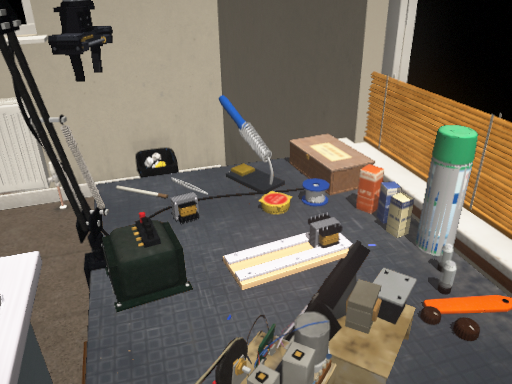

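The top view (800x600) shows the transformer at about (367,402) with its core running roughly along world x. The jig's centre is near (507,297), with the finished transformer at (503,246) and the power box at (498,472). The reel is at (382,205), the tin at (385,270) and the tweezers at (276,380).

```bash
python3 - <<'E'
from h import *
P,im=cloud('top0')
s=512/800
def reg(x0,x1,y0,y1): 
    sl=(slice(int(y0*s),int(y1*s)),slice(int(x0*s),int(x1*s)));return P[sl].reshape(-1,3),im[sl].reshape(-1,3)
def rect(q,t):
    r=cv2.minAreaRect((q[:,:2]*1000).astype(np.float32));print(t,len(q),np.round(r[0],1),np.round(r[1],1),round(r[2],1),'zmed',np.round(np.nanmedian(q[:,2])*1000,1))
q,c=reg(335,400,370,435); print('bench z',np.nanmedian(reg(400,440,330,380)[0][:,2]))
rect(q[q[:,2]>.012],'tr all'); rect(q[q[:,2]>.043],'tr core')
q,c=reg(455,560,210,385); m=(q[:,2]>.007)&(q[:,2]<.025);rect(q[m],'jig'); rect(q[(q[:,2]>.015)&(q[:,2]<.022)],'flats')
rect(q[q[:,2]>.045],'done hi')
m=(q[:,2]>.008)&(q[:,2]<.0145)&(c[:,2]<200);rect(q[m],'channel?')
q,c=reg(450,545,415,525);rect(q[q[:,2]>.02],'box');print(np.nanmax(q[:,2]))
q,c=reg(355,415,245,300);rect(q[q[:,2]>.01],'tin')
q,c=reg(400,470,490,600);print('lamp',np.nanmin(q,0),np.nanmax(q,0))
# edges for jig corners
I=cv2.imread('pics/top0.png'); 
a=cv2.resize(I[225:285,210:260],(500,600),interpolation=2);b=cv2.resize(I[135:245,290:360],(382,600),interpolation=2)
cv2.imwrite('pics/crop.png',np.hstack([a[:,:410],b]))
E
```

```text
bench z 0.0002122889065472866
tr all 490 [429.8 189.3] [49.9 50.2] 10.9 zmed 42.5
tr core 236 [429.9 189.3] [49.7 41.7] 12.4 zmed 48.0
jig 3183 [581.9 -10. ] [219.7  86.5] 7.7 zmed 16.4
flats 1769 [581.8  -9.1] [219.6  84. ] 7.5 zmed 18.2
done hi 482 [ 6.512e+02 -6.000e-01] [50.3 50.3] 6.8 zmed 54.5
channel? 353 [581.2 -10.1] [217.6  86.5] 7.7 zmed 12.2
box 2977 [335.5   8.3] [114.7 111.3] 7.6 zmed 84.3
0.1154310048822288
tin 635 [617.9 167.4] [60.5 60.7] 46.5 zmed 21.9
lamp [-0.09180563  0.00231949 -0.67487106] [0.32372447 0.15005942 0.21672926]
```

View pics/crop.png

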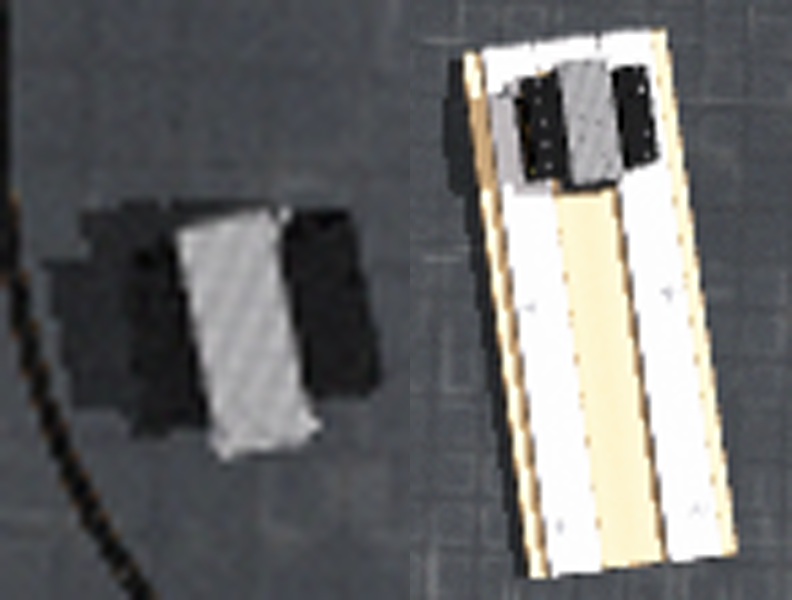

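The left crop shows the core top yawed about +11° (far end to the left). The right crop shows the jig yawed about +7.6°, with the channel clear up to the finished transformer. Before picking a lean direction I need the heights of the lamp, radio and box.

```bash
python3 - <<'E'
from h import *
for n in('top0','side0'):
    P,im=cloud(n);q=P.reshape(-1,3);q=q[np.isfinite(q).all(1)]
    for z0 in np.arange(.08,.8,.06):
        m=(q[:,2]>z0)&(q[:,2]<z0+.06)&(q[:,0]>-.3)&(q[:,0]<.48)&(q[:,1]<.3)&(q[:,1]>-.35)
        if m.sum()>5: print(n,'front z%.2f'%z0,m.sum(),np.round([*np.percentile(q[m],[1,99],0)[:,:2].ravel()],2))
        m=(q[:,2]>z0)&(q[:,2]<z0+.06)&(q[:,0]>.3)&(q[:,0]<.75)&(q[:,1]<-.1)&(q[:,1]>-.45)
        if m.sum()>5: print(n,'right z%.2f'%z0,m.sum(),np.round([*np.percentile(q[m],[1,99],0)[:,:2].ravel()],2))
z=np.load('pics/side0.npz');print('side cam',z['C'][:3,3])
z=np.load('pics/top0.npz');print('top cam',z['C'][:3,3])
E
```

```text
top0 front z0.08 4223 [ 0.24 -0.35  0.48  0.12]
top0 right z0.08 5152 [ 0.32 -0.37  0.65 -0.14]
top0 front z0.14 516 [0.23 0.05 0.28 0.12]
top0 front z0.20 336 [0.23 0.03 0.27 0.09]
top0 front z0.26 64 [0.26 0.02 0.27 0.04]
side0 front z0.08 5096 [ 0.24 -0.31  0.48  0.11]
side0 right z0.08 8207 [ 0.39 -0.31  0.66 -0.16]
side0 front z0.14 743 [0.23 0.03 0.28 0.1 ]
side0 front z0.20 881 [0.22 0.01 0.27 0.06]
side0 front z0.26 1024 [ 0.21 -0.    0.26  0.04]
side0 front z0.32 895 [ 0.21 -0.02  0.24  0.03]
side0 front z0.38 809 [ 0.22 -0.04  0.24  0.03]
side cam [ 0.35167619 -0.58175863  0.45531741]
top cam [0.50851167 0.12711128 0.92384027]
```

step_arm([
  [0.85,-2.15,-0.2,0,0,-2.7,1],
  [0.85,-2.15,-0.2,0,0,-2.7,1],
  [0.85,-2.15,-0.2,0,0,-2.7,1],
  [0.85,-2.15,-0.2,0,0,-2.7,1],
  [0.85,-2.15,-0.2,0,0,-2.7,1],
])

```text
time: 0.57
position: [0.3088, 0.4843, 0.2121]
tool_rot: [-1.017, -2.972, 0.001]
ft_force: [0.4, -0.2, -0.7]
grip_width: 0.996
grip_force: 0.0
```

step_arm([
  [0.85,-2.15,-0.2,0,0,-2.7,1],
  [0.85,-2.15,-0.2,0,0,-2.7,1],
  [0.85,-2.15,-0.2,0,0,-2.7,1],
  [0.85,-2.15,-0.2,0,0,-2.7,1],
  [0.85,-2.15,-0.2,0,0,-2.7,1],
])

```text
time: 0.98
position: [0.3513, 0.3768, 0.2023]
tool_rot: [-1.36, -2.832, 0.0]
ft_force: [0.1, -0.4, -0.1]
grip_width: 0.996
grip_force: 0.0
```

step_arm([
  [0.85,-2.15,-0.2,0,0,-2.7,1],
  [0.85,-2.15,-0.2,0,0,-2.7,1],
  [0.85,-2.15,-0.2,0,0,-2.7,1],
  [0.85,-2.15,-0.2,0,0,-2.7,1],
  [0.85,-2.15,-0.2,0,0,-2.7,1],
])

```text
time: 1.4
position: [0.3943, 0.2685, 0.1924]
tool_rot: [1.686, 2.651, 0.0]
ft_force: [0.5, -0.1, 0.2]
grip_width: 0.999
grip_force: 0.0
```

step_arm([
  [0.85,-1.5,-0.2,0,0,-2.7,1],
  [0.85,-1.5,-0.2,0,0,-2.7,1],
  [0.85,-1.5,-0.2,0,0,-2.7,1],
  [0.85,-1.5,-0.2,0,0,-2.7,1],
  [0,0,0,0,0,0,1],
])

```text
time: 1.82
position: [0.4297, 0.2065, 0.1842]
tool_rot: [1.932, 2.475, -0.002]
ft_force: [-0.9, 0.3, 0.2]
grip_width: 1.003
grip_force: 0.0
```

```bash
cat >> h.py <<'E'
def st():
    s=ctrl.get_state();M=R.from_rotvec(s['tool_rot']).as_matrix();p=np.array(s['position'])
    print('t',round(s['time'],2),'tcp',np.round(p*1000,1),'grasp',np.round((p+M[:,2]*ctrl.tcp_to_grasp)*1000,1),'back',np.round(-M[:,2],3),'y',np.round(M[:,1],3),'yawy',round(np.degrees(np.arctan2(M[1,1],M[0,1])),1))
    print('q',np.round(s['joint_positions'],2),'F',np.round(s['ft_force'],1),'T',np.round(s['torque'],2),'w',round(s['grip_width']*87,1),'gf',round(s['grip_force'],1))
    return s,p,M
E
python3 - <<'E'
from h import *
st()
snap('wrist','w1'); cv2.imwrite('pics/w1.png',cv2.resize(cv2.imread('pics/w1.png'),(700,525)))
P,im=cloud('w1');q=P.reshape(-1,3)
m=(abs(q[:,0]-.43)<.05)&(abs(q[:,1]-.19)<.05)
for z0,z1 in((.044,.052),(.012,.06)):
    k=q[m&(q[:,2]>z0)&(q[:,2]<z1)];print(len(k),cv2.minAreaRect((k[:,:2]*1000).astype(np.float32)),np.median(k[:,2]))
E
```

```text
t 1.82 tcp [429.7 206.5 184.2] grasp [429.7 206.6 202.9] back [-0.     0.002  1.   ] y [ 0.97   0.243 -0.   ] yawy 14.0
q [-0.77 -0.03  0.26  1.93  0.01  1.25 -0.27] F [-0.9  0.3  0.2] T [-0.1   0.03 -0.01] w 87.2 gf 0.0
745 ((430.5833435058594, 189.1947021484375), (49.69118881225586, 21.096080780029297), 12.507848739624023) 0.04749747256458642
1621 ((430.7348327636719, 189.05917358398438), (49.9406623840332, 50.71134567260742), 12.474100112915039) 0.04069328812311784
```

View pics/w1.png

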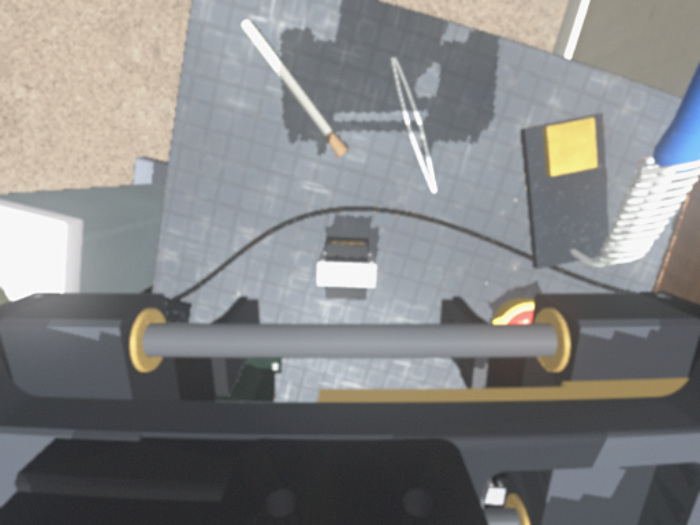

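The wrist view shows the transformer standing clear between the fingers, white core top at about (347,273). It is at (430.7, 189.1) mm with yaw 12.5°. The wrist camera sits on the hand's left side, so I'll keep the leftward lean to about 55°.

step_arm([
  [0.15,-0.9,-0.6,5.47,1.21,-0.3,1],
  [0.15,-0.9,-0.6,5.47,1.21,-0.3,1],
  [0.15,-0.9,-0.6,5.47,1.21,-0.3,1],
  [0.15,-0.9,-0.6,5.47,1.21,-0.3,1],
  [0.15,-0.9,-0.6,5.47,1.21,-0.3,1],
])

```text
time: 2.28
position: [0.436, 0.1663, 0.1558]
tool_rot: [-1.697, -2.138, -0.445]
ft_force: [-0.0, -0.1, -0.7]
grip_width: 0.999
grip_force: 0.0
```

```bash
python3 - <<'E'
from h import *
st()
P,im=cloud('w1')
E
```

```text
t 2.28 tcp [436.  166.3 155.8] grasp [437.7 157.6 172.2] back [ 0.093 -0.465  0.88 ] y [0.975 0.223 0.015] yawy 12.9
q [-0.57  0.02  0.53  2.04 -0.53  1.23  0.41] F [-0.  -0.1 -0.7] T [-0.63 -0.06  0.08] w 86.9 gf 0.0
```

step_arm([
  [0,-0.13,-1.46,0,0,0,1],
  [0,-0.13,-1.46,0,0,0,1],
  [0,-0.13,-1.46,0,0,0,1],
  [0,-0.13,-1.46,0,0,0,1],
  [0.06,-0.13,-1.46,0,0,0,1],
])

```text
time: 2.7
position: [0.4357, 0.16, 0.0809]
tool_rot: [-1.699, -2.14, -0.436]
ft_force: [-0.3, -0.2, 0.0]
grip_width: 1.004
grip_force: 0.0
```

step_arm([
  [-0.07,0.37,-0.7,0,0,0,1],
  [-0.07,0.37,-0.7,0,0,0,1],
  [-0.07,0.37,-0.7,0,0,0,1],
  [-0.07,0.37,-0.7,0,0,0,1],
  [-0.07,0.37,-0.7,0,0,0,1],
])

```text
time: 3.12
position: [0.4324, 0.1785, 0.0465]
tool_rot: [-1.7, -2.14, -0.437]
ft_force: [-0.5, -0.9, -0.1]
grip_width: 1.001
grip_force: 0.0
```

```bash
python3 - <<'E'
from h import *
st()
snap('side','s1'); im=cv2.imread('pics/s1.png')
cv2.imwrite('pics/s1.png',cv2.resize(im[60:280,0:300],(750,550)))
E
```

```text
t 3.12 tcp [432.4 178.5  46.5] grasp [434.2 169.9  63. ] back [ 0.095 -0.46   0.883] y [0.975 0.223 0.012] yawy 12.9
q [-0.55  0.19  0.51  2.13 -0.68  1.05  0.59] F [-0.5 -0.9 -0.1] T [-0.65 -0.11  0.06] w 87.1 gf 0.0
```

View pics/s1.png

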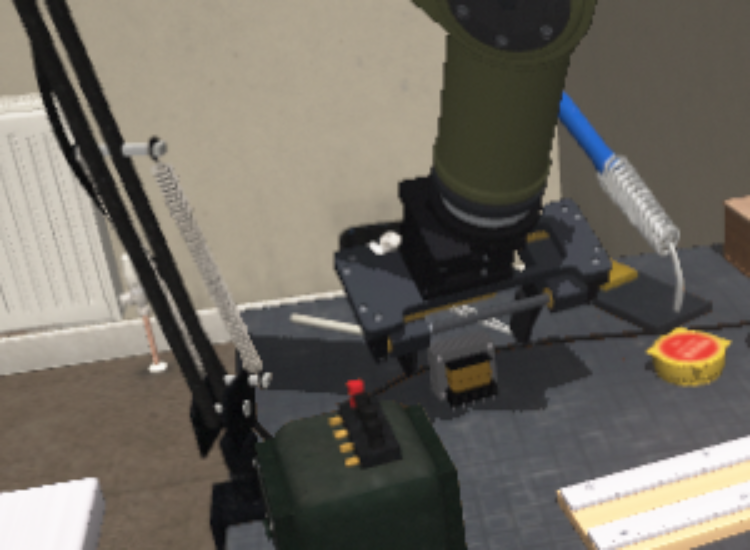

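The side view shows the tilted hand about to straddle the transformer, clear of the lamp and the power box.

step_arm([
  [-0.07,0.37,-0.68,0,0,0,1],
  [-0.07,0.37,-0.68,0,0,0,1],
  [-0.07,0.37,-0.68,0,0,0,1],
  [-0.06,0.37,-0.68,0,0,0,1],
  [-0.06,0.37,-0.68,0,0,0,1],
])

```text
time: 3.58
position: [0.4288, 0.1964, 0.0119]
tool_rot: [-1.701, -2.139, -0.436]
ft_force: [-0.5, 0.9, 0.3]
grip_width: 1.002
grip_force: 0.0
```

step_arm([
  [0,0,0,0,0,0,0.4],
  [0,0,0,0,0,0,0.4],
  [0,0,0,0,0,0,0.4],
  [0,0,0,0,0,0,0.4],
  [0,0,0,0,0,0,0.4],
], force=40)

```text
time: 4.0
position: [0.4294, 0.1959, 0.0129]
tool_rot: [-1.702, -2.139, -0.437]
ft_force: [-0.4, 0.3, 0.2]
grip_width: 0.706
grip_force: 0.0
```

```bash
python3 - <<'E'
from h import *
st()
E
```

```text
t 4.0 tcp [429.4 195.9  12.9] grasp [431.1 187.3  29.5] back [ 0.094 -0.46   0.883] y [0.975 0.222 0.011] yawy 12.8
q [-0.56  0.24  0.49  2.16 -0.74  0.98  0.63] F [-0.4  0.3  0.2] T [-0.62 -0.07  0.02] w 61.5 gf 0.0
```

step_arm([
  [0,0,0,0,0,0,0.4],
  [0,0,0,0,0,0,0.4],
  [0,0,0,0,0,0,0.4],
  [0,0,0,0,0,0,0.4],
  [0,0,0,0,0,0,0.4],
])

```text
time: 4.42
position: [0.4293, 0.196, 0.0128]
tool_rot: [-1.701, -2.139, -0.437]
ft_force: [1.7, -0.4, 3.0]
grip_width: 0.569
grip_force: 39.9
```

step_arm([
  [0,0,0,0,0,0,0.4],
  [0,0,0.5,0,0,0,0.4],
  [0,0,1,0,0,0,0.4],
  [0.2,0.2,1.5,0,0,0,0.4],
  [0.3,0.2,2,0,0,0,0.4],
])

```text
time: 4.83
position: [0.4321, 0.1994, 0.062]
tool_rot: [-1.702, -2.137, -0.431]
ft_force: [0.3, 1.6, -2.8]
grip_width: 0.568
grip_force: 39.9
```

```bash
python3 - <<'E'
from h import *
st()
E
```

```text
t 4.83 tcp [432.1 199.4  62. ] grasp [433.9 190.9  78.5] back [ 0.099 -0.458  0.883] y [0.975 0.223 0.007] yawy 12.9
q [-0.59  0.16  0.5   2.12 -0.66  1.05  0.52] F [ 0.3  1.6 -2.8] T [-0.82 -0.14  0.  ] w 49.4 gf 39.9
```

step_arm([
  [0.27,-0.08,0.1,-5.4,-1.23,0,0.4],
  [0.27,-0.08,0.1,-5.4,-1.23,0,0.4],
  [0.27,-0.08,0.1,-5.4,-1.23,0,0.4],
  [0.27,-0.08,0.1,-5.4,-1.23,0,0.4],
  [0.27,-0.08,0.1,-5.4,-1.23,0,0.4],
])

```text
time: 5.25
position: [0.4478, 0.196, 0.069]
tool_rot: [1.951, 2.455, 0.016]
ft_force: [-0.5, -1.0, -3.7]
grip_width: 0.572
grip_force: 39.9
```

step_arm([
  [0.27,-0.08,0.1,-5.4,-1.23,0,0.4],
  [0.27,-0.08,0.1,-5.4,-1.23,0,0.4],
  [0.27,-0.08,0.1,-5.4,-1.23,0,0.4],
  [0.27,-0.08,0.1,-5.4,-1.23,0,0.4],
  [0.27,-0.08,0.1,-5.4,-1.23,0,0.4],
])

```text
time: 5.67
position: [0.4611, 0.1929, 0.0738]
tool_rot: [1.696, 2.14, -0.406]
ft_force: [-0.8, 0.5, -3.9]
grip_width: 0.574
grip_force: 39.9
```

```bash
python3 - <<'E'
from h import *
st()
E
```

```text
t 5.67 tcp [461.1 192.9  73.8] grasp [458.9 201.3  90.4] back [-0.114  0.448  0.887] y [0.973 0.23  0.008] yawy 13.3
q [-1.08  0.3   0.37  1.91  0.34  1.19 -0.65] F [-0.8  0.5 -3.9] T [ 0.77  0.31 -0.  ] w 50.0 gf 39.9
```

step_arm([
  [0.27,-0.08,0,-5.4,-1.23,0,0.4],
  [0.27,-0.08,0,-5.4,-1.23,0,0.4],
  [0.27,-0.08,0,-5.4,-1.23,0,0.4],
  [0.27,-0.08,0,-5.4,-1.23,0,0.4],
  [0.2,-0.08,0,-5.4,-1.23,0,0.4],
])

```text
time: 6.08
position: [0.4738, 0.1897, 0.0729]
tool_rot: [1.413, 1.789, -0.734]
ft_force: [0.9, -0.7, -3.8]
grip_width: 0.569
grip_force: 39.9
```

step_arm([
  [0,0,-0.6,0,0,0,0.4],
  [0,0,-1,0,0,0,0.4],
  [0,0,-1,0,0,0,0.4],
  [0,0,-1,0,0,0,0.4],
  [0,0,-0.6,0,0,0,0.4],
])

```text
time: 6.5
position: [0.4737, 0.1871, 0.03]
tool_rot: [1.418, 1.791, -0.736]
ft_force: [-0.5, 0.2, -3.5]
grip_width: 0.572
grip_force: 39.9
```

```bash
python3 - <<'E'
from h import *
st()
snap('side','s2'); im=cv2.imread('pics/s2.png')
cv2.imwrite('pics/s2.png',cv2.resize(im[110:270,110:310],(750,600)))
E
```

```text
t 6.5 tcp [473.7 187.1  30. ] grasp [470.2 202.   40.8] back [-0.189  0.797  0.574] y [0.973 0.23  0.001] yawy 13.3
q [-1.21  0.68  0.37  1.77  0.52  1.39 -0.89] F [-0.5  0.2 -3.5] T [ 1.35  0.4  -0.03] w 49.8 gf 39.9
```

View pics/s2.png

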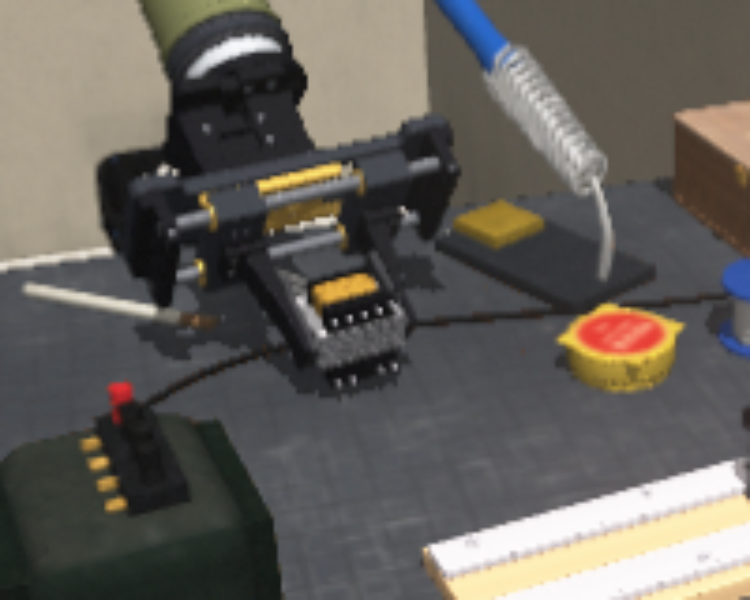

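The side view shows the transformer held nearly on its side, pins facing the camera at about (365,320-380) and clear of everything. I'll lower it now.

step_arm([
  [0,0,-0.4,0,0,0,0.4],
  [0,0,-0.3,0,0,0,0.4],
  [0,0,-0.2,0,0,0,0.4],
  [0,0,-0.15,0,0,0,0.4],
  [0,0,0,0,0,0,0.4],
])

```text
time: 6.97
position: [0.4737, 0.1881, 0.02]
tool_rot: [1.415, 1.791, -0.736]
ft_force: [0.2, -0.2, -2.8]
grip_width: 0.569
grip_force: 39.9
```

step_arm([
  [0,0,-0.05,0,0,0,0.4],
  [0,0,-0.05,0,0,0,0.4],
  [0,0,0,0,0,0,0.4],
  [0,0,0,0,0,0,0.4],
  [0,0,0,0,0,0,0.4],
])

```text
time: 7.38
position: [0.4738, 0.1881, 0.0193]
tool_rot: [1.414, 1.791, -0.736]
ft_force: [0.2, 0.6, -2.4]
grip_width: 0.573
grip_force: 39.9
```

step_arm([
  [0,0,-0.05,0,0,0,0.4],
  [0,0,-0.05,0,0,0,0.4],
  [0,0,-0.05,0,0,0,0.4],
  [0,0,0,0,0,0,0.4],
  [0,0,0,0,0,0,0.4],
])

```text
time: 7.8
position: [0.4739, 0.1882, 0.019]
tool_rot: [1.414, 1.79, -0.737]
ft_force: [-2.1, 1.9, 5.7]
grip_width: 0.568
grip_force: 39.9
```

step_arm([
  [0,0,0,0,0,0,0.6],
  [0,0,0,0,0,0,0.65],
  [0,0,0,0,0,0,0.75],
  [0,0,0,0,0,0,0.9],
  [0,0,0,0,0,0,1],
])

```text
time: 8.22
position: [0.4737, 0.1877, 0.0175]
tool_rot: [1.414, 1.791, -0.737]
ft_force: [0.6, -0.4, -0.2]
grip_width: 0.792
grip_force: 0.0
```

step_arm([
  [0,0,0,0,0,0,1],
  [0,0,0,0,0,0,1],
  [0,0,0,0,0,0,1],
  [0,0,0,0,0,0,1],
  [0,0,0,0,0,0,1],
])

```text
time: 8.63
position: [0.4737, 0.188, 0.0176]
tool_rot: [1.414, 1.791, -0.736]
ft_force: [0.6, -0.0, 0.6]
grip_width: 0.994
grip_force: 0.0
```

```bash
python3 - <<'E'
from h import *
st()
E
```

```text
t 8.63 tcp [473.7 188.   17.6] grasp [470.1 202.9  28.3] back [-0.191  0.797  0.572] y [0.973 0.232 0.001] yawy 13.4
q [-1.21  0.7   0.37  1.77  0.51  1.37 -0.89] F [ 0.6 -0.   0.6] T [ 0.88  0.2  -0.  ] w 86.5 gf 0.0
```

step_arm([
  [-0.34,1.43,1.03,0,0,0,1],
  [-0.34,1.43,1.03,0,0,0,1],
  [-0.34,1.43,1.03,0,0,0,1],
  [-0.34,1.43,1.03,0,0,0,1],
  [-0.34,1.43,1.03,0,0,0,1],
])

```text
time: 9.05
position: [0.4565, 0.2601, 0.0696]
tool_rot: [1.414, 1.791, -0.736]
ft_force: [0.0, 1.2, -0.2]
grip_width: 1.003
grip_force: 0.0
```

step_arm([
  [0.2,-0.2,1.2,5.35,1.27,0,1],
  [0.2,-0.2,1.2,5.35,1.27,0,1],
  [0.2,-0.2,1.2,5.35,1.27,0,1],
  [0.2,-0.2,1.2,5.35,1.27,0,1],
  [0.2,-0.2,1.2,5.35,1.27,0,1],
])

```text
time: 9.47
position: [0.4669, 0.2499, 0.1302]
tool_rot: [1.696, 2.148, -0.409]
ft_force: [0.6, -0.4, 0.3]
grip_width: 1.005
grip_force: 0.0
```

step_arm([
  [0.2,-0.6,0.7,5.35,1.27,0,1],
  [0.2,-0.6,0.7,5.35,1.27,0,1],
  [0.2,-0.6,0.7,5.35,1.27,0,1],
  [0.2,-0.6,0.7,5.35,1.27,0,1],
  [0,0,0,5.35,1.27,0,1],
])

```text
time: 9.88
position: [0.4764, 0.2244, 0.1597]
tool_rot: [1.95, 2.462, 0.012]
ft_force: [1.2, 0.4, -0.2]
grip_width: 0.999
grip_force: 0.0
```

step_arm([
  [0,0,0,0,0,0,1],
  [0,0,0,0,0,0,1],
  [0,0,0,0,0,0,1],
  [0,0,0,0,0,0,1],
  [0,0,0,0,0,0,1],
])

```text
time: 10.3
position: [0.4737, 0.2274, 0.1562]
tool_rot: [1.941, 2.467, -0.003]
ft_force: [-0.3, 0.4, -0.3]
grip_width: 1.003
grip_force: 0.0
```

```bash
python3 - <<'E'
from h import *
st()
snap('wrist','w2'); cv2.imwrite('pics/w2v.png',cv2.resize(cv2.imread('pics/w2.png'),(700,525)))
P,im=cloud('w2');q=P.reshape(-1,3)
m=(abs(q[:,0]-.47)<.05)&(abs(q[:,1]-.203)<.055)
for z0,z1 in((.045,.056),(.029,.038),(.008,.06)):
    k=q[m&(q[:,2]>z0)&(q[:,2]<z1)];print(z0,len(k),cv2.minAreaRect((k[:,:2]*1000).astype(np.float32)),np.median(k[:,2]))
E
```

```text
t 10.3 tcp [473.7 227.4 156.2] grasp [473.6 227.5 174.9] back [-0.001  0.003  1.   ] y [0.972 0.235 0.   ] yawy 13.6
q [-0.88  0.1   0.41  1.86 -0.04  1.19 -0.23] F [-0.3  0.4 -0.3] T [-0.09 -0.02  0.05] w 87.3 gf 0.0
0.045 1044 ((471.48223876953125, 196.7296142578125), (39.26261901855469, 40.29953384399414), 12.54089641571045) 0.04850665445204949
0.029 712 ((470.2677001953125, 203.718994140625), (49.62117004394531, 41.90388488769531), 12.945504188537598) 0.03481363842855967
0.008 1998 ((462.1714782714844, 212.93556213378906), (61.48040008544922, 76.3563461303711), 13.874704360961914) 0.04621784241642951
```

View pics/w2v.png

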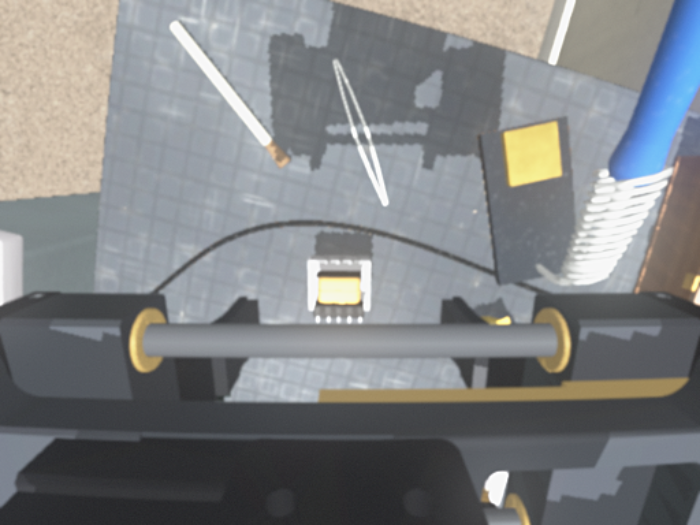

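The transformer lies flat on its side, released, at about (340,290) in the picture. Its core centre is at (470.3, 203.7, 25) mm with yaw 12.9°. Now I'll take the fresh grip with the hand leaning 30° to the right.

step_arm([
  [0.11,-1.25,-0.32,5.84,1.34,-0.15,1],
  [0.11,-1.25,-0.32,5.84,1.34,-0.15,1],
  [0.11,-1.25,-0.32,5.84,1.34,-0.15,1],
  [0.11,-1.25,-0.32,5.84,1.34,-0.15,1],
  [0.11,-1.25,-0.32,5.84,1.34,-0.15,1],
])

```text
time: 10.77
position: [0.4808, 0.1635, 0.142]
tool_rot: [-1.684, -2.107, -0.46]
ft_force: [0.1, -1.1, -0.0]
grip_width: 1.0
grip_force: 0.0
```

step_arm([
  [0,0,-0.93,0,0,0,1],
  [0,0,-0.93,0,0,0,1],
  [0,0,-0.93,0,0,0,1],
  [0,0,-0.93,0,0,0,1],
  [0,0,-0.93,0,0,0,1],
])

```text
time: 11.18
position: [0.4795, 0.1651, 0.0937]
tool_rot: [-1.684, -2.11, -0.451]
ft_force: [0.1, 0.5, 0.3]
grip_width: 0.997
grip_force: 0.0
```

```bash
python3 - <<'E'
from h import *
s,p,M=st()
b=-M[:,2];print('to line',(np.array([470.3,203.7,25])+79*b-p*1000).round(1), 'goal',(np.array([470.3,203.7,25])-10.7*b-p*1000).round(1))
E
```

```text
t 11.18 tcp [479.5 165.1  93.7] grasp [481.6 156.1 109.9] back [ 0.109 -0.486  0.867] y [0.975 0.221 0.002] yawy 12.8
q [-0.54  0.23  0.57  1.99 -0.68  1.2   0.59] F [0.1 0.5 0.3] T [-0.67 -0.1  -0.06] w 86.8 gf 0.0
to line [-0.7  0.2 -0.2] goal [-10.4  43.8 -78. ]
```

step_arm([
  [-0.1,0.44,-0.78,0,0,0,1],
  [-0.1,0.44,-0.78,0,0,0,1],
  [-0.1,0.44,-0.78,0,0,0,1],
  [-0.1,0.44,-0.78,0,0,0,1],
  [-0.1,0.44,-0.78,0,0,0,1],
])

```text
time: 11.6
position: [0.475, 0.1859, 0.055]
tool_rot: [-1.688, -2.107, -0.453]
ft_force: [-0.8, 0.6, -0.1]
grip_width: 1.0
grip_force: 0.0
```

step_arm([
  [-0.1,0.44,-0.78,0,0,0,1],
  [-0.1,0.44,-0.78,0,0,0,1],
  [-0.1,0.44,-0.78,0,0,0,1],
  [-0.1,0.44,-0.78,0,0,0,1],
  [-0.1,0.44,-0.78,0,0,0,1],
])

```text
time: 12.02
position: [0.4702, 0.2075, 0.0158]
tool_rot: [-1.689, -2.107, -0.453]
ft_force: [0.4, 0.2, -0.2]
grip_width: 1.0
grip_force: 0.0
```

step_arm([
  [0,0,0,0,0,0,0.4],
  [0,0,0,0,0,0,0.4],
  [0,0,0,0,0,0,0.4],
  [0,0,0,0,0,0,0.4],
  [0,0,0,0,0,0,0.4],
], force=45)

```text
time: 12.43
position: [0.4708, 0.2068, 0.017]
tool_rot: [-1.69, -2.107, -0.454]
ft_force: [0.4, -0.1, -0.2]
grip_width: 0.706
grip_force: 0.0
```

step_arm([
  [0,0,0,0,0,0,0.4],
  [0,0,0,0,0,0,0.4],
  [0,0,0,0,0,0,0.4],
  [0,0,0,0,0,0,0.4],
  [0,0,0,0,0,0,0.4],
])

```text
time: 12.85
position: [0.4704, 0.207, 0.0169]
tool_rot: [-1.689, -2.107, -0.453]
ft_force: [0.1, -0.8, 2.7]
grip_width: 0.568
grip_force: 45.0
```

```bash
python3 - <<'E'
from h import *
s,p,M=st()
E
```

```text
t 12.85 tcp [470.4 207.   16.9] grasp [472.4 197.9  33.1] back [ 0.106 -0.487  0.867] y [0.976 0.217 0.002] yawy 12.5
q [-0.56  0.34  0.51  2.05 -0.81  1.05  0.66] F [ 0.1 -0.8  2.7] T [-0.55  0.16  0.1 ] w 49.4 gf 45.0
```

step_arm([
  [0,0,0.5,0,0,0,0.4],
  [0,0,1.5,0,0,0,0.4],
  [0,0,2,0,0,0,0.4],
  [0,0,2,0,0,0,0.4],
  [0,0,2,0,0,0,0.4],
])

```text
time: 13.27
position: [0.4696, 0.2066, 0.0966]
tool_rot: [-1.69, -2.107, -0.45]
ft_force: [0.6, 0.9, -2.8]
grip_width: 0.573
grip_force: 45.0
```

step_arm([
  [0.5,-1.4,0.9,-2.93,-0.65,-0.5,0.4],
  [0.5,-1.4,0.9,-2.93,-0.65,-0.5,0.4],
  [0.5,-1.4,0.9,-2.93,-0.65,-0.5,0.4],
  [0.5,-1.4,0.9,-2.93,-0.65,-0.5,0.4],
  [0.5,-1.4,0.9,-2.93,-0.65,-0.5,0.4],
])

```text
time: 13.68
position: [0.495, 0.136, 0.1418]
tool_rot: [-1.887, -2.253, -0.252]
ft_force: [-0.5, 0.1, -3.2]
grip_width: 0.57
grip_force: 45.0
```

step_arm([
  [0.5,-1.4,0.9,-2.93,-0.65,-0.5,0.4],
  [0.5,-1.4,0.9,-2.93,-0.65,-0.5,0.4],
  [0.5,-1.4,0.9,-2.93,-0.65,-0.5,0.4],
  [0.5,-1.4,0.9,-2.93,-0.65,-0.5,0.4],
  [0.5,-1.4,0.9,-2.93,-0.65,-0.5,0.4],
])

```text
time: 14.1
position: [0.5199, 0.0663, 0.1868]
tool_rot: [2.054, 2.353, 0.023]
ft_force: [0.5, 0.1, -3.5]
grip_width: 0.572
grip_force: 45.0
```

step_arm([
  [0,0,0,0,0,0,0.4],
  [0,0,0,0,0,0,0.4],
  [0,0,0,0,0,0,0.4],
  [0,0,0,0,0,0,0.4],
  [0,0,0,0,0,0,0.4],
])

```text
time: 14.52
position: [0.5196, 0.0671, 0.1857]
tool_rot: [2.055, 2.355, 0.025]
ft_force: [-0.4, -0.0, -2.4]
grip_width: 0.569
grip_force: 45.0
```

```bash
python3 - <<'E'
from h import *
s,p,M=st()
snap('wrist','w3'); cv2.imwrite('pics/w3v.png',cv2.resize(cv2.imread('pics/w3.png'),(700,525)))
def fit(n):
    P,im=cloud(n);q=P.reshape(-1,3);q=q[np.isfinite(q).all(1)]
    a=np.radians(7.6);o=np.array([.5819,-.010]);ex=np.array([np.cos(a),np.sin(a)]);ey=np.array([-np.sin(a),np.cos(a)])
    X=(q[:,:2]-o)@ex;Y=(q[:,:2]-o)@ey;Z=q[:,2]
    for x0 in np.arange(-.11,.04,.03):
        m=(X>x0)&(X<x0+.03)&(abs(Y)<.06)
        j=m&(Z>.008)&(Z<.022); c=m&(Z<.0145)&(Z>.009)&(abs(Y)<.02)
        if c.sum()>10: print(n,'x%.2f'%x0,'jig Y',np.percentile(Y[j],[.5,99.5]).round(4),'chan',c.sum(),np.percentile(Y[c],[2,98]).round(4),'z',np.median(Z[c]).round(4),'flat z',np.median(Z[j&(Z>.0155)]).round(4))
fit('top0');fit('w3')
# held part
P,im=cloud('w3');q=((P.reshape(-1,3)-p)@M)*1000
m=(abs(q[:,1])<30)&(abs(q[:,0])<40)&(q[:,2]>-45)&(q[:,2]<60);print('held',m.sum(),np.percentile(q[m],[2,98],0).round(1))
E
```

```text
t 14.52 tcp [519.6  67.1 185.7] grasp [519.1  67.  204.4] back [-0.022 -0.002  1.   ] y [0.991 0.136 0.022] yawy 7.8
q [-0.74  0.05  0.58  1.85 -0.03  1.23 -0.01] F [-0.4 -0.  -2.4] T [-0.08  0.07 -0.02] w 49.5 gf 45.0
top0 x-0.11 jig Y [-0.0423  0.0429] chan 141 [-0.0133  0.0121] z 0.0122 flat z 0.0182
top0 x-0.08 jig Y [-0.0422  0.0428] chan 143 [-0.0133  0.0123] z 0.0122 flat z 0.0184
top0 x-0.05 jig Y [-0.0423  0.0427] chan 138 [-0.0131  0.0122] z 0.0125 flat z 0.0184
top0 x-0.02 jig Y [-0.042   0.0429] chan 138 [-0.0134  0.0119] z 0.0121 flat z 0.0183
top0 x0.01 jig Y [-0.0423  0.0425] chan 140 [-0.0138  0.0118] z 0.012 flat z 0.0182
held 4841 [[-11.2 -27.2 -41. ]
 [ 24.1  27.5  -4.9]]
```

View pics/w3v.png

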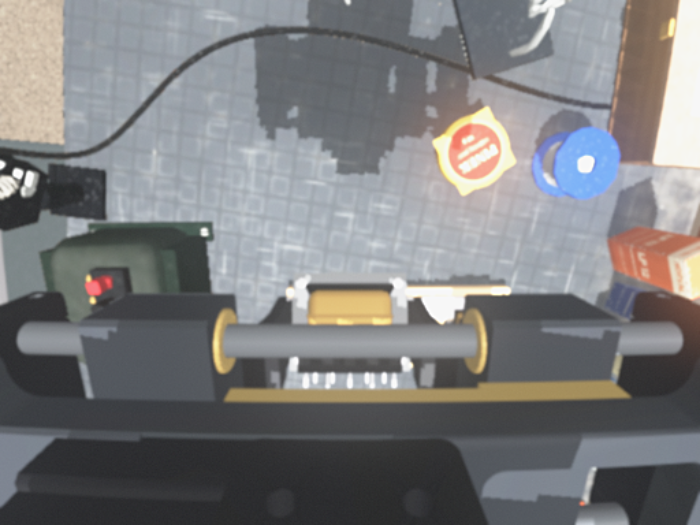

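The wrist view shows the part held squarely, core at about (350,290), tin and reel untouched, with the jig below. I'll work out the remaining turn and shift to a pose 50 mm above the final one.

```bash
cat > fin.py <<'E'
from h import *
s,p,M=st()
# grasp record: tool pose and transformer pose when gripped
Mg=R.from_rotvec([-1.689,-2.107,-0.453]).as_matrix();pg=np.array([470.4,207.0,16.9])
a=np.radians(12.6);tx=np.array([np.cos(a),np.sin(a),0]);tz=np.array([-np.sin(a),np.cos(a),0]);Tg=np.c_[tx,np.cross(tz,tx),tz]
C=np.array([470.3,203.7,25.]); c=Mg.T@(C-pg); c[1]=0
print('C in tool',c.round(1))
a=np.radians(7.6);tx=np.array([np.cos(a),np.sin(a),0]);tz=np.array([0,0,-1.]);Tf=np.c_[tx,np.cross(tz,tx),tz]
Mf=Tf@Tg.T@Mg
G=np.array([581.9,-10,0])+np.array([np.cos(a)*-40-np.sin(a)*.2,np.sin(a)*-40+np.cos(a)*.2,33])
pf=G-Mf@c
print('goal tcp',pf.round(1),'back',(-Mf[:,2]).round(3),'delta mm',(pf-p*1000).round(1),'turn deg',np.degrees(R.from_matrix(Mf@M.T).as_rotvec()).round(2))
cur=p*1000+M@c;T=M@Mg.T@Tg;print('C now',cur.round(1),'C err',(G-cur).round(1),'tz',T[:,2].round(3),'tx',T[:,0].round(3))
E
python3 fin.py
```

```text
t 14.57 tcp [519.7  67.  185.9] grasp [519.3  67.  204.6] back [-0.023 -0.002  1.   ] y [0.99  0.136 0.023] yawy 7.8
q [-0.74  0.05  0.58  1.85 -0.03  1.23 -0.01] F [ 0.4  0.4 -1.6] T [-0.07  0.1  -0.04] w 49.6 gf 45.0
C in tool [ 1.3  0.  -8.6]
goal tcp [543.3 -23.1  29.8] back [-0.117  0.859  0.498] delta mm [  23.6  -90.1 -156.1] turn deg [-59.64  -7.    -0.78]
C now [519.4  68.2 194.5] C err [  22.9  -83.3 -161.5] tz [-0.108  0.86  -0.499] tx [0.991 0.136 0.02 ]
```

step_arm([
  [0.24,-0.9,-0.5,-5.96,-0.7,-0.08,0.4],
  [0.24,-0.9,-0.5,-5.96,-0.7,-0.08,0.4],
  [0.24,-0.9,-0.5,-5.96,-0.7,-0.08,0.4],
  [0.24,-0.9,-0.5,-5.96,-0.7,-0.08,0.4],
  [0.24,-0.9,-0.5,-5.96,-0.7,-0.08,0.4],
])

```text
time: 14.98
position: [0.5328, 0.0227, 0.1619]
tool_rot: [1.773, 2.031, -0.463]
ft_force: [-0.2, -1.1, -3.4]
grip_width: 0.573
grip_force: 45.0
```

step_arm([
  [0.24,-0.9,-1.2,-5.96,-0.7,-0.08,0.4],
  [0.24,-0.9,-1.2,-5.96,-0.7,-0.08,0.4],
  [0.24,-0.9,-1.2,-5.96,-0.7,-0.08,0.4],
  [0.24,-0.9,-1.2,-5.96,-0.7,-0.08,0.4],
  [0.24,-0.9,-1.2,-5.96,-0.7,-0.08,0.4],
])

```text
time: 15.4
position: [0.5449, -0.0213, 0.1004]
tool_rot: [1.454, 1.666, -0.838]
ft_force: [-0.2, -0.4, -2.7]
grip_width: 0.57
grip_force: 45.0
```

step_arm([
  [0,0,0,0,0,0,0.4],
  [0,0,0,0,0,0,0.4],
  [0,0,0,0,0,0,0.4],
  [0,0,0,0,0,0,0.4],
  [0,0,0,0,0,0,0.4],
])

```text
time: 15.82
position: [0.5453, -0.0228, 0.1039]
tool_rot: [1.462, 1.666, -0.833]
ft_force: [-0.4, -0.3, -2.1]
grip_width: 0.568
grip_force: 45.0
```

```bash
python3 fin.py
```

```text
t 15.82 tcp [545.3 -22.8 103.9] grasp [543.1  -6.8 113.3] back [-0.119  0.856  0.503] y [0.991 0.134 0.007] yawy 7.7
q [-1.    0.55  0.52  1.89  0.72  1.3  -0.76] F [-0.4 -0.3 -2.1] T [ 1.54  0.26 -0.02] w 49.4 gf 45.0
C in tool [ 1.3  0.  -8.6]
goal tcp [543.3 -23.1  29.8] back [-0.117  0.859  0.498] delta mm [ -2.   -0.3 -74.1] turn deg [-0.38  0.29  0.05]
C now [544.2 -14.8 107.1] C err [ -2.   -0.3 -74.1] tz [ 0.005  0.007 -1.   ] tx [0.991 0.131 0.006]
```

step_arm([
  [-0.04,0,-0.8,-0.1,0.1,0,0.4],
  [-0.04,0,-1.3,-0.1,0.1,0,0.4],
  [-0.04,0,-1.3,-0.1,0.1,0,0.4],
  [-0.04,0,-1.3,0,0,0,0.4],
  [-0.04,0,-0.8,0,0,0,0.4],
])

```text
time: 16.23
position: [0.5413, -0.023, 0.0442]
tool_rot: [1.45, 1.668, -0.851]
ft_force: [-0.4, -0.2, -3.0]
grip_width: 0.568
grip_force: 45.0
```

step_arm([
  [0,0,0,0,0,0,0.4],
  [0,0,0,0,0,0,0.4],
  [0,0,0,0,0,0,0.4],
  [0,0,0,0,0,0,0.4],
  [0,0,0,0,0,0,0.4],
])

```text
time: 16.65
position: [0.5426, -0.0229, 0.047]
tool_rot: [1.452, 1.666, -0.848]
ft_force: [0.1, 0.2, -3.3]
grip_width: 0.57
grip_force: 45.0
```

```bash
python3 fin.py; python3 - <<'E'
from h import *
snap('top','t4');snap('side','s4')
a=cv2.imread('pics/t4.png')[135:255,280:380];b=cv2.imread('pics/s4.png')[180:300,210:360]
cv2.imwrite('pics/v4.png',np.hstack([cv2.resize(a,(350,420),interpolation=2),cv2.resize(b,(450,420),interpolation=2)]))
E
```

```text
t 16.65 tcp [542.6 -22.9  47. ] grasp [540.4  -6.8  56.3] back [-0.116  0.861  0.495] y [ 0.991  0.135 -0.003] yawy 7.8
q [-0.99  0.66  0.49  1.9   0.69  1.23 -0.82] F [ 0.1  0.2 -3.3] T [ 1.56  0.26 -0.04] w 49.6 gf 45.0
C in tool [ 1.3  0.  -8.6]
goal tcp [543.3 -23.1  29.8] back [-0.117  0.859  0.498] delta mm [  0.7  -0.2 -17.2] turn deg [ 0.25 -0.22 -0.05]
C now [541.5 -14.8  50.2] C err [  0.7  -0.3 -17.2] tz [-0.004 -0.004 -1.   ] tx [ 0.991  0.133 -0.004]
```

View pics/v4.png

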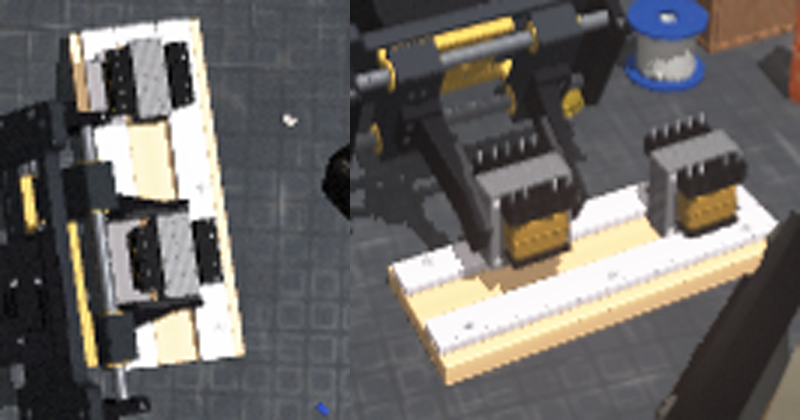

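The transformer is upside down above the near part of the channel: core at about (180,255) in the left picture, level in the side view. I'll check its lateral position by depth against the channel before the final descent.

```bash
python3 - <<'E'
from h import *
P,im=cloud('t4');q=P.reshape(-1,3);c=im.reshape(-1,3)
a=np.radians(7.6);o=np.array([.5819,-.010]);ex=np.array([np.cos(a),np.sin(a)]);ey=np.array([-np.sin(a),np.cos(a)])
X=(q[:,:2]-o)@ex;Y=(q[:,:2]-o)@ey;Z=q[:,2]
for lab,xc,zlo,zhi in(('held',-.04,.064,.082),('done',.07,.048,.065)):
    for d in(-.012,0,.012):
        m=(abs(X-xc-d)<.006)&(abs(Y)<.03)&(Z>zlo)&(Z<zhi)&(c.mean(1)>80);print(lab,d,m.sum(),np.percentile(Y[m],[3,50,97]).round(4),np.median(Z[m]).round(4))
E
```

```text
held -0.012 63 [-0.0197  0.0009  0.0121] 0.0717
held 0 57 [-0.0147  0.0008  0.0107] 0.0716
held 0.012 65 [-0.022  -0.0005  0.0106] 0.0712
done -0.012 61 [-0.021  -0.0005  0.0121] 0.0542
done 0 54 [-0.016  -0.0003  0.0101] 0.0537
done 0.012 59 [-0.0245 -0.0003  0.0127] 0.0544
```

step_arm([
  [0.02,0,-0.3,0.1,-0.1,0,0.4],
  [0.02,-0.02,-0.3,0.1,-0.1,0,0.4],
  [0.02,0,-0.3,0,0,0,0.4],
  [0,0,-0.2,0,0,0,0.4],
  [0,0,0,0,0,0,0.4],
])

```text
time: 17.17
position: [0.5425, -0.0233, 0.035]
tool_rot: [1.454, 1.667, -0.844]
ft_force: [-0.2, -0.5, -3.3]
grip_width: 0.569
grip_force: 45.0
```

step_arm([
  [0,0,-0.15,0,0,0,0.4],
  [0,0,-0.1,0,0,0,0.4],
  [0,0,-0.1,0,0,0,0.4],
  [0,0,0,0,0,0,0.4],
  [0,0,0,0,0,0,0.4],
])

```text
time: 17.58
position: [0.5428, -0.0232, 0.0321]
tool_rot: [1.454, 1.666, -0.843]
ft_force: [-0.6, -0.8, -3.5]
grip_width: 0.572
grip_force: 45.0
```

```bash
python3 fin.py
```

```text
t 17.58 tcp [542.8 -23.2  32.1] grasp [540.7  -7.1  41.4] back [-0.117  0.86   0.497] y [ 0.991  0.135 -0.   ] yawy 7.8
q [-0.98  0.69  0.49  1.9   0.69  1.21 -0.84] F [-0.6 -0.8 -3.5] T [ 1.54  0.22 -0.01] w 49.8 gf 45.0
C in tool [ 1.3  0.  -8.6]
goal tcp [543.3 -23.1  29.8] back [-0.117  0.859  0.498] delta mm [ 0.5  0.1 -2.3] turn deg [ 0.08 -0.07 -0.05]
C now [541.8 -15.2  35.3] C err [ 0.5  0.1 -2.3] tz [-0.001 -0.001 -1.   ] tx [ 0.991  0.133 -0.001]
```

Inside the channel with no contact yet. I'll creep down.

step_arm([
  [0,0,-0.08,0,0,0,0.4],
  [0,0,-0.08,0,0,0,0.4],
  [0,0,0,0,0,0,0.4],
  [0,0,0,0,0,0,0.4],
  [0,0,0,0,0,0,0.4],
])

```text
time: 18.0
position: [0.5429, -0.0231, 0.0305]
tool_rot: [1.454, 1.666, -0.843]
ft_force: [0.5, -0.0, -2.9]
grip_width: 0.576
grip_force: 45.0
```

step_arm([
  [0,0,-0.05,0,0,0,0.4],
  [0,0,0,0,0,0,0.4],
  [0,0,-0.04,0,0,0,0.4],
  [0,0,0,0,0,0,0.4],
  [0,0,0,0,0,0,0.4],
])

```text
time: 18.42
position: [0.5428, -0.0232, 0.0299]
tool_rot: [1.454, 1.666, -0.843]
ft_force: [-0.2, 1.7, -0.4]
grip_width: 0.572
grip_force: 45.0
```

step_arm([
  [0,0,-0.03,0,0,0,0.4],
  [0,0,0,0,0,0,0.4],
  [0,0,-0.02,0,0,0,0.4],
  [0,0,0,0,0,0,0.4],
  [0,0,0,0,0,0,0.4],
])

```text
time: 18.83
position: [0.5429, -0.0232, 0.0299]
tool_rot: [1.454, 1.665, -0.844]
ft_force: [-1.6, 1.7, 5.8]
grip_width: 0.569
grip_force: 45.0
```

step_arm([
  [0,0,0,0,0,0,0.6],
  [0,0,0,0,0,0,0.65],
  [0,0,0,0,0,0,0.75],
  [0,0,0,0,0,0,0.9],
  [0,0,0,0,0,0,1],
])

```text
time: 19.25
position: [0.5429, -0.0234, 0.029]
tool_rot: [1.454, 1.666, -0.843]
ft_force: [-0.3, 0.7, -0.6]
grip_width: 0.793
grip_force: 0.0
```

step_arm([
  [0,0,0,0,0,0,1],
  [0,0,0,0,0,0,1],
  [0,0,0,0,0,0,1],
  [0,0,0,0,0,0,1],
  [0,0,0,0,0,0,1],
])

```text
time: 19.67
position: [0.5429, -0.0231, 0.0291]
tool_rot: [1.454, 1.666, -0.843]
ft_force: [-0.4, 0.8, 0.1]
grip_width: 0.993
grip_force: 0.0
```

```bash
python3 fin.py
```

```text
t 19.67 tcp [542.9 -23.1  29.1] grasp [540.7  -7.   38.4] back [-0.117  0.86   0.497] y [ 0.991  0.135 -0.   ] yawy 7.8
q [-0.98  0.69  0.48  1.89  0.69  1.21 -0.84] F [-0.4  0.8  0.1] T [ 0.95  0.22 -0.  ] w 86.4 gf 0.0
C in tool [ 1.3  0.  -8.6]
goal tcp [543.3 -23.1  29.8] back [-0.117  0.859  0.498] delta mm [ 0.5 -0.   0.7] turn deg [ 0.07 -0.07 -0.06]
C now [541.8 -15.1  32.3] C err [ 0.5 -0.   0.7] tz [-0.001 -0.001 -1.   ] tx [ 0.991  0.133 -0.001]
```

Now retreat along the hand axis for 120 mm, then look.

step_arm([
  [-0.14,1.03,0.6,0,0,0,1],
  [-0.14,1.03,0.6,0,0,0,1],
  [-0.14,1.03,0.6,0,0,0,1],
  [-0.14,1.03,0.6,0,0,0,1],
  [-0.14,1.03,0.6,0,0,0,1],
])

```text
time: 20.08
position: [0.5359, 0.0303, 0.0598]
tool_rot: [1.454, 1.667, -0.841]
ft_force: [0.1, 1.1, -0.2]
grip_width: 0.999
grip_force: 0.0
```

step_arm([
  [-0.14,1.03,0.8,0,0,0,1],
  [-0.14,1.03,1,0,0,0,1],
  [-0.14,1.03,1.5,0,0,0,1],
  [-0.14,1.03,1.5,0,0,0,1],
  [0,0.5,1,0,0,0,1],
])

```text
time: 20.5
position: [0.5305, 0.0771, 0.1186]
tool_rot: [1.453, 1.668, -0.84]
ft_force: [0.4, 0.9, 0.3]
grip_width: 0.998
grip_force: 0.0
```

step_arm([
  [0,0,0,0,0,0,1],
  [0,0,0,0,0,0,1],
  [0,0,0,0,0,0,1],
  [0,0,0,0,0,0,1],
  [0,0,0,0,0,0,1],
])

```text
time: 20.92
position: [0.5298, 0.0736, 0.1165]
tool_rot: [1.454, 1.666, -0.845]
ft_force: [0.8, -0.5, 0.2]
grip_width: 0.999
grip_force: 0.0
```

```bash
python3 - <<'E'
from h import *
st()
snap('top','t5');snap('side','s5')
a=cv2.imread('pics/t5.png')[135:255,280:380];b=cv2.imread('pics/s5.png')[180:300,210:360]
cv2.imwrite('pics/v5.png',np.hstack([cv2.resize(a,(350,420),interpolation=2),cv2.resize(b,(450,420),interpolation=2)]))
P,im=cloud('t5');q=P.reshape(-1,3)
a=np.radians(7.6);o=np.array([.5819,-.010]);ex=np.array([np.cos(a),np.sin(a)]);ey=np.array([-np.sin(a),np.cos(a)])
L=np.c_[(q[:,:2]-o)@ex,(q[:,:2]-o)@ey]*1000;Z=q[:,2]
for lab,xc in(('new',-40),('done',70)):
    m=(abs(L[:,0]-xc)<35)&(abs(L[:,1])<40)&(Z>.045)&(Z<.08);k=L[m];print(lab,m.sum(),cv2.minAreaRect(k.astype(np.float32)),np.percentile(Z[m],[50,90]))
E
```

```text
t 20.92 tcp [529.8  73.6 116.5] grasp [527.6  89.7 125.8] back [-0.116  0.861  0.496] y [ 0.991  0.134 -0.001] yawy 7.7
q [-1.08  0.6   0.46  1.78  0.63  1.46 -0.78] F [ 0.8 -0.5  0.2] T [0.99 0.15 0.01] w 86.9 gf 0.0
new 483 ((-41.934024810791016, 0.4430217742919922), (50.353736877441406, 49.8465690612793), 89.63275146484375) [0.05443242 0.05659814]
done 481 ((69.7625732421875, 0.09273910522460938), (50.58684539794922, 50.3625373840332), 89.60497283935547) [0.05454001 0.05682801]
```

View pics/v5.png

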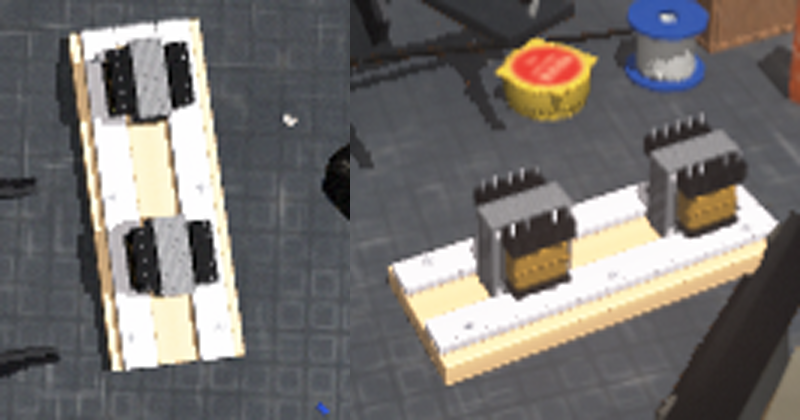

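Both views show the transformer seated pins up, left picture about (175,255), at channel x = -42 mm, y = 0.4 mm. Its height and angle match the finished one, and the hand is clear.

```bash
python3 -c "
from bench import ctrl
print(ctrl.close_job())"
```

```text
the job is handed in; nothing more can be done
None
```

The transformer now stands pins up and square in the near part of the channel, at the same height as the finished one by depth measurement; the finished one hasn't moved, the arm is clear, and the job was handed in at about 21 s (no verdict was shown).

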